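# Turn the face-down coin slab over with the spatula

### The arm

A 6-joint arm with a two-finger parallel gripper is mounted at the origin on the work surface. World frame = base frame: x ahead of the robot, y to its left, z up, the work surface at z = 0. Lengths are in mm, angles in rad, forces in N, time in s.
With the tool pointing down it reaches from about 250 to 850 mm from the base axis. Payload 12.5 kg.
Tool frame: the origin (TCP) lies at the very end of the fingers, on their centre line; the grasp point (between the pads) lies 19 mm behind it; z points along the fingers, y is the line along which they close (so a half turn about z gives the same grasp; the last joint's range is limited). The gripper opens to 93 mm and grips with 3 to 60 N. Pads are 15 mm wide; open, the fingers measure 128 mm over their backs; the gripper's body (75 mm by 188 mm) begins 65 mm behind the grasp point.
Start: joints at [-1.407, 0.351, 1.652, -0, 1.139, -0.085], TCP at [135.453, -533.045, 218.633] pointing down, gripper open.
Joint ranges: [-2.75, 2.75], [-0.79, 2.1], [0.01, 2.65], [-1.57, 4.71], [0.07, 3.14], [-2.87, 2.87]. Speed limits (rad/s): [2.22, 2.22, 2.79, 3.14, 3.14, 3.14].

### API

Orientations are given as a rotation vector (axis times angle).
In Python, from station import * gives the robot as it stands. The module is installed in compiled form; this text tells all that it offers.
- The arm moves only by the tool play_rows, never from a script. Its argument "plan" is a list of rows, each a list of 3 entries, a list of its own where there are three numbers: the finger opening in cm, from 0 to 9.3, then the shift along the tool's x, y, z in cm, then the turn, a rotation vector about the tool's x, y, z in rad. A call has 1 to 20 rows; each row shifts and turns the commanded pose from where the row before left it, along the tool's axes as they then stand; what a row does not reach is not made up. A row lasts 1/10 s, in which the tool goes at most 50 mm and 8.59 degrees, less where a joint would pass 70% of its speed; a pose out of reach is approached as far as the arm can. A call is refused whole if a number of a shift passes 5 or a number of a turn 0.15, either way. A call with a gripper value outside its range is refused whole. The fingers move at their own pace and stop on an object; "newtons" is the grip in N (left out, the last holds). Time passes only in rows, so rows that do not move let the fingers close. It gives the time, the measured TCP pose, the force, the opening and the grip force at its end, in the units of the state.
- get_obs(): the state, without advancing time (a new reading comes with each control period).
- get_image(name): name is "scene" or "top" or "wrist"; returns the picture (384x512x3 uint8, red, green, blue); there is no depth.
- calibration(name): a dict with "K" (3x3 intrinsics, pixels), "rvec" (rotation vector, rad) and "tvec" (3), from world to camera coordinates, as OpenCV has them. Camera axes: x right, y down, z forward; pixel columns grow to the right and rows downward; lengths in mm; the calibration is good to about 2 mm. A picture is of the moment at which its call begins: read the wrist's pose just before it. calibration takes no time and is no camera call; for the wrist camera it gives the pose at the moment of the call.
- finish_job(): hands the job in; it is judged then, once.
The state is a dict: "t": time; "q": joint angles; "joint_vel": joint speeds; "effort": joint torques, N m; "position": TCP position; "tool_rot": TCP orientation; "force": force on the tool from outside, world axes, zero at the start; "ft_torque": the same for the moment, N m; "opening": opening from 0.0 (shut) to 1.0 (fully open); "grasp_force": force on a finger pad.
Only numpy, scipy, OpenCV 4.12 (cv2) and the standard library are available. Lean on these libraries where they do the work, as an engineer would, in place of code of your own. Each camera call takes 0.05 s, during which the arm holds its last target. There are 200 camera calls.

### The job

One of the two square coin slabs in the wooden rack lies face down, showing its black back. Using the spatula, lift that slab out of the rack, and turn it over into the silver tray so that it lies flat inside the rim with the white side and gold coin up; tip it from just above the tray rather than dropping it. Do not touch the slab with the gripper, leave the other slab in its place, and finally put the spatula down on the shelf.

Things in the scene. Friction and masses are not known exactly. Their poses are not given: they have to be found in the camera images.
- capsule: slab to turn over, 60 x 60 x 8 mm, 45 g, starts black side up (below: white with gold coin). Origin at its centre, x and y along its edges, z out of the BLACK side: up now, down at the end. It lies in a fixed rack, yaw as the slab's, on two rails along its x, 48 mm apart; the space between them under the slab, 6 to 26 mm above the shelf, is open from -x (robot side) right through to +x
- twin: the other slab, same size, already white side and gold coin up, 110 mm beside the first in the same rack; origin at its centre, z up. Leave it. At the +x end of every rail, 5 mm behind the slab's edge, stands a brass stop 8 mm higher than the rail; at the -x end there is none
- tray: silver tray fixed on a dark red coin box (112 x 176 mm, 90 mm high). Origin at the centre of the tray's inner floor, 93 mm above the shelf; inner floor 104 mm (its x) by 164 mm (its y), round it a rim 5 mm high, 3 mm thick; z up
- spatula: loose spatula, 120 g, standing on blade and tail foot. Origin under the blade, x to the tip, z up. Blade 2.5 mm thick, 30 wide, x -45 to +33 mm; neck 16 wide, x -45 to -51, rises to a red handle 14 x 14 mm, x -50 to -150, middle at z = 50 mm, flat sides facing y and z, to grip near x = -105; tail foot from the handle to z = 0 at x -142 to -150

How it is judged (in metres and radians):
On the way:
1. the slab rides on the spatula, lifted clear of the rack, still black side up (height (world z) of capsule above 0.05 m and contact force between spatula and capsule above 0.1 N and angle between capsule's own z axis and vertical below 0.5 rad), for 0.2 s.
At the end, for the whole second after the job is handed in: the slab lies flat (within 10 degrees) white side up on the tray's inner floor, inside the rim and at rest; the spatula lies at rest down on the shelf (blade less than 50 mm up), touching neither the slab nor the tray with its box (angle between capsule's own z axis and vertical above 2.97 rad and x of capsule in the frame of tray between -0.026 and 0.026 m and y of capsule in the frame of tray between -0.056 and 0.056 m and z of capsule in the frame of tray between 0 and 0.0062 m and linear speed of each of capsule, spatula below 0.02 m/s and height (world z) of spatula below 0.05 m and contact force between spatula and capsule below 0.05 N and contact force between spatula and tray below 0.05 N).
It fails at once if the gripper or the arm touches the slab (contact force between any of the fingers, the arm and capsule above 0.5 N).
It fails at once if the other slab is moved more than 15 mm (distance of twin from where it was at the start of the episode above 0.015 m).
It fails at once if the slab is flung or dropped from a height (faster than 1.2 m/s) (linear speed of capsule above 1.2 m/s).
It also fails if it takes over 67 s, if anything falls off the work surface, if the arm or the gripper's body presses on something with over 40 N, if the wrist force passes 120 N, or if a joint passes its speed limit or range.

## Working session

There is one attempt and no reset: what is moved stays moved. The work goes in short steps, Python scripts to look and compute and a tool call to move; the robot and the scene stay as the last step left them, time stands still between calls to the robot, and variables do not carry over. Pictures are saved under pics/ and viewed, at most 10 in all, crops included, and the job is handed in when it is done.

Besides the shell and the picture viewer there is one more tool, called after "Request:" as a command line: name --argument value ..., lists and objects as JSON in quotes. play_rows: Moves the arm, as the interface text tells. Its arguments: {"type":"object","properties":{"plan":{"type":"array"},"newtons":{"type":"number"}},"required":["plan"]}

```bash
mkdir -p pics; python3 - <<'E'
from station import *
import cv2,numpy as np
for n in("scene","top"):
    cv2.imwrite(f"pics/{n}0.png",get_image(n)[:,:,::-1])
    c=calibration(n);print(n,c)
    R=cv2.Rodrigues(np.array(c['rvec'],float))[0];print((-R.T@np.array(c['tvec']).ravel()).round())
print(get_obs())
E
```

```text
scene {'K': array([[399.25852219,   0.        , 258.28066343],
       [  0.        , 399.25852219, 191.62404056],
       [  0.        ,   0.        ,   1.        ]]), 'rvec': array([ 2.1685944 ,  0.94399638, -0.41406219]), 'tvec': array([-381.9849113 , -230.82493693, 1063.37069895])}
[ 945. -351.  560.]
top {'K': array([[421.17651141,   0.        , 252.17616149],
       [  0.        , 421.17651141, 191.96826941],
       [  0.        ,   0.        ,   1.        ]]), 'rvec': array([ 2.13111376, -2.10658104,  0.20329817]), 'tvec': array([ -3.15664743, 621.03280759, 684.70052042])}
[478.   2. 791.]
{'t': 0.1, 'q': array([-1.40660563e+00,  3.51169262e-01,  1.65234135e+00, -4.78360787e-06,
        1.13907655e+00, -8.45994580e-02]), 'joint_vel': array([ 0.00116665, -0.00178364, -0.00231206,  0.00200596, -0.00049716,
        0.00029836]), 'effort': array([ 1.33615490e-04, -4.98028672e+01, -2.85702592e+01,  7.00219232e-02,
        2.39502388e-02, -5.02588784e-05]), 'position': array([ 135.40281599, -532.76765039,  218.16955272]), 'tool_rot': array([-3.11633101e+00, -3.89671408e-01,  6.89468217e-05]), 'force': array([ 0.92112625,  0.21207114, -0.00923057]), 'ft_torque': array([ 0.00996551, -0.01959164,  0.0398462 ]), 'grasp_force': 0.0, 'opening': 0.9982040389896025}
```

View pics/top0.png

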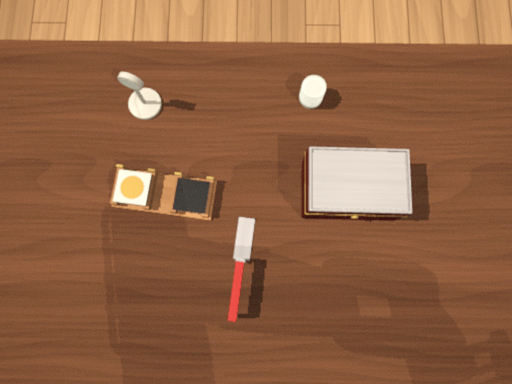

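View pics/scene0.png

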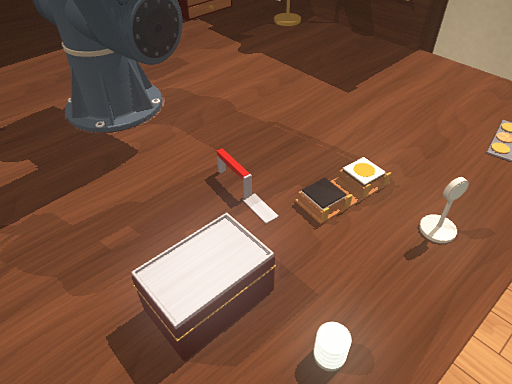

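The top view shows the black slab at about (192,196), the twin at (132,187), and the tray at (360,182). The spatula blade tip is at (246,218) and the handle end at (233,320). The scene view agrees with this. Next I measure.

```bash
cat > h.py <<'E'
import cv2,numpy as np
def cast(c,uv,z):
    R=cv2.Rodrigues(np.array(c['rvec'],float))[0];t=np.array(c['tvec'],float).ravel()
    o=-R.T@t;p=np.c_[np.reshape(uv,(-1,2)),np.ones(np.size(uv)//2)]
    d=(R.T@np.linalg.inv(c['K'])@p.T).T
    return o+d*((z-o[2])/d[:,2])[:,None]
def blob(m,near):
    m=m.astype(np.uint8);n,l,s,ce=cv2.connectedComponentsWithStats(m)
    i=1+np.argmin([np.hypot(*(ce[k]-near))+(1e4 if s[k,4]<40 else 0) for k in range(1,n)])
    c=cv2.findContours((l==i).astype(np.uint8),0,1)[0];return max(c,key=cv2.contourArea)
def rect(c,ct,z):
    # pixel contour -> plane -> min area rect (contour is pixel centres)
    w=cast(c,ct.reshape(-1,2).astype(float),z)[:,:2].astype(np.float32)
    r=cv2.minAreaRect(w);return np.round(r[0],1),np.round(r[1],1),round(r[2],1)
E
python3 - <<'E'
from h import *
from station import calibration
for n,pts in(("top",dict(black=(192,196),twin=(132,187),red=(236,290),tray=(360,182),blade=(245,235))),("scene",dict(black=(323,192),twin=(362,172),red=(234,163),tray=(205,270),blade=(261,208)))):
    im=cv2.imread(f"pics/{n}0.png");c=calibration(n)
    hsv=cv2.cvtColor(im,cv2.COLOR_BGR2HSV).astype(int);h,s,v=[hsv[...,i] for i in range(3)]
    M=dict(black=(im.max(2)<50),twin=(s<60)&(v>140),red=((h<6)|(h>174))&(s>180)&(v>120),tray=(s<50)&(v>110),blade=(s<50)&(v>120))
    Z=dict(black=34,twin=34,red=57,tray=98,blade=2.5)
    for k in M:
        b=blob(M[k],np.array(pts[k])); print(n,k,rect(c,b,Z[k]), cast(c,cv2.boxPoints(cv2.minAreaRect(b)).astype(float),Z[k])[:,:2].round(0).tolist())
E
```

```text
Traceback (most recent call last):
  File "h.py", line 9, in blob
    i=1+np.argmin([np.hypot(*(ce[k]-near))+(1e4 if s[k,4]<40 else 0) for k in range(1,n)])
        ~~~~~~~~~^^^^^^^^^^^^^^^^^^^^^^^^^^^^^^^^^^^^^^^^^^^^^^^^^^^^^^^^^^^^^^^^^^^^^^^^^
ValueError: attempt to get argmin of an empty sequence
```

```bash
cat > m.py <<'E'
from h import *
from station import calibration
for n,pts in(("top",dict(black=(192,196),twin=(132,187),red=(236,290),tray=(360,182),blade=(245,235))),("scene",dict(black=(323,192),twin=(362,172),red=(234,163),tray=(205,270),blade=(261,208)))):
    im=cv2.imread(f"pics/{n}0.png");c=calibration(n)
    hsv=cv2.cvtColor(im,cv2.COLOR_BGR2HSV).astype(int);h,s,v=[hsv[...,i] for i in range(3)]
    print([ (k,hsv[p[1],p[0]].tolist()) for k,p in pts.items()])
    M=dict(black=(s<90)&(v<75),twin=((s<60)&(v>140)),red=((h<6)|(h>174))&(s>180)&(v>120),tray=(s<50)&(v>110),blade=(s<50)&(v>120))
    Z=dict(black=34,twin=34,red=57,tray=98,blade=2.5)
    for k in M:
        try:b=blob(M[k],np.array(pts[k]))
        except Exception as e: print(k,'none');continue
        print(n,k,rect(c,b,Z[k]), cast(c,cv2.boxPoints(cv2.minAreaRect(b)).astype(float),Z[k])[:,:2].round(0).tolist())
E
python3 m.py
```

```text
[('black', [15, 30, 69]), ('twin', [20, 143, 253]), ('red', [2, 178, 236]), ('tray', [16, 26, 229]), ('blade', [14, 24, 235])]
top black (array([619.2, 115.9]), array([57. , 57.3]), 83.8) [[594.0, 147.0], [651.0, 141.0], [643.0, 85.0], [586.0, 91.0]]
top twin (array([632.8, 225.1]), array([61.7, 61.9]), 82.7) [[607.0, 259.0], [670.0, 252.0], [659.0, 191.0], [596.0, 199.0]]
top red (array([448.3,  31.2]), array([0., 0.]), 0.0) [[448.0, 31.0], [448.0, 31.0], [448.0, 31.0], [448.0, 31.0]]
top tray (array([ 637.5, -177. ]), array([170.5, 112.1]), 89.2) [[583.0, -88.0], [695.0, -93.0], [692.0, -270.0], [580.0, -260.0]]
top blade (array([542.4,  19.3]), array([31.2, 83.2]), 83.1) [[503.0, 40.0], [586.0, 30.0], [582.0, -1.0], [499.0, 9.0]]
[('black', [9, 72, 74]), ('twin', [22, 179, 252]), ('red', [1, 203, 245]), ('tray', [9, 14, 250]), ('blade', [11, 18, 242])]
scene black (array([620.4, 116.1]), array([60.3, 61. ]), 83.0) [[587.0, 90.0], [571.0, 156.0], [652.0, 142.0], [663.0, 80.0]]
scene twin (array([634.1, 225.8]), array([63.3, 61.1]), 83.0) [[602.0, 198.0], [583.0, 266.0], [665.0, 253.0], [679.0, 189.0]]
scene red (array([452.3,  27.7]), array([ 22.1, 103. ]), 83.1) [[404.0, 22.0], [395.0, 46.0], [500.0, 33.0], [506.0, 11.0]]
scene tray (array([ 640.2, -176.1]), array([170.6, 113.3]), 89.1) [[583.0, -260.0], [564.0, -62.0], [698.0, -93.0], [695.0, -265.0]]
scene blade (array([522.5,  26.8]), array([ 42. , 127.8]), 72.7) [[467.0, 21.0], [464.0, 67.0], [585.0, 29.0], [585.0, -12.0]]
```

```bash
cat >> h.py <<'E'
from scipy.spatial.transform import Rotation as Ro
def go(pos,R=None):
    "shift (cm, tool axes as they are) and turn (tool axes) to reach TCP pos mm and orientation R"
    from station import get_obs
    o=get_obs();A=Ro.from_rotvec(o['tool_rot'])
    print('t',round(o['t'],2),'shift cm now-axes',(A.inv().apply(np.array(pos)-o['position'])/10).round(2))
    if R is not None: print('turn',(A.inv()*R).as_rotvec().round(4),'shift cm after turn',(R.inv().apply(np.array(pos)-o['position'])/10).round(2))
def down(yaw): # tool down, tool x at world yaw
    return Ro.from_matrix(np.array([[np.cos(yaw),np.sin(yaw),0],[np.sin(yaw),-np.cos(yaw),0],[0,0,-1]]))
E
python3 - <<'E'
from h import *
from station import calibration,get_obs
im=cv2.imread("pics/top0.png");c=calibration("top")
hsv=cv2.cvtColor(im,cv2.COLOR_BGR2HSV).astype(int);h,s,v=[hsv[...,i] for i in range(3)]
b=blob(((h<8)|(h>172))&(s>150)&(v>150),np.array((236,290)));print(rect(c,b,57))
R=down(np.radians(-7));go((440,32,120),R)
E
```

```text
(array([450. ,  30.8]), array([15.6, 99.3]), 83.0)
t 0.1 shift cm now-axes [ 43.43 -47.23   9.87]
turn [-1.00e-03  1.00e-04  3.71e-01] shift cm after turn [ 23.35 -59.77   9.82]
```

Request:
play_rows --plan '[[9.3,[0,0,0],[0.1,0,0]],[9.3,[0,0,0],[0,0,0]]]'

```text
t: 0.3
position: [135.6, -533.7, 218.1]
tool_rot: [-3.017, -0.377, 0.019]
force: [-0.7, -0.7, -0.8]
opening: 1.001
grasp_force: 0.0
```

```bash
python3 - <<'E'
from station import *
o=get_obs();print(o['q'],o['position'],o['tool_rot'])
E
```

```text
[-1.40243478  0.40505569  1.57707463 -0.00859836  1.26131078 -0.07738284] [ 135.56639326 -533.65246161  218.10641195] [-3.01666603 -0.37719146  0.01927993]
```

Request:
play_rows --plan '[[9.3,[0,0,0],[-0.1,0,0]],[9.3,[0,0,0],[0,0,0.124]],[9.3,[0,0,0],[0,0,0.124]],[9.3,[0,0,0],[0,0,0.123]],[9.3,[1.8,-4.6,0],[0,0,0]],[9.3,[1.8,-4.6,0],[0,0,0]],[9.3,[1.8,-4.6,0],[0,0,0]],[9.3,[1.8,-4.6,0],[0,0,0]],[9.3,[1.8,-4.6,0],[0,0,0]],[9.3,[1.8,-4.6,0],[0,0,0]],[9.3,[1.8,-4.6,0],[0,0,0]],[9.3,[1.8,-4.6,0],[0,0,0]],[9.3,[1.8,-4.6,0],[0,0,0]],[9.3,[1.8,-4.6,0],[0,0,0]],[9.3,[1.8,-4.6,0],[0,0,0]],[9.3,[1.8,-4.6,0],[0,0,0]],[9.3,[1.7,-4.6,0],[0,0,0]],[9.3,[0,0,0],[0.1,0,0]],[9.3,[0,0,0],[0,0,0]]]'

```text
t: 2.2
position: [439.4, 33.2, 218.1]
tool_rot: [-3.035, 0.181, -0.011]
force: [-1.2, -1.2, -0.1]
opening: 0.999
grasp_force: 0.0
```

```bash
python3 - <<'E'
from h import *
from station import *
o=get_obs();print(o['q'],o['position'])
go((438,32.3,120),down(np.radians(-7)))
im=get_image("wrist");c=calibration("wrist");cv2.imwrite("pics/w1.png",im[:,:,::-1])
hsv=cv2.cvtColor(im,cv2.COLOR_RGB2HSV).astype(int);h,s,v=[hsv[...,i] for i in range(3)]
m=((h<8)|(h>172))&(s>150)&(v>100)
b=max(cv2.findContours(m.astype(np.uint8),0,1)[0],key=cv2.contourArea);print(rect(c,b,57))
E
```

```text
[-0.09462504  0.14286918  1.93111928  0.1158766   1.06693275  1.53952837] [439.36909795  33.23774597 218.13320176]
t 2.2 shift cm now-axes [-0.13  1.1   9.75]
turn [-0.1015 -0.0009  0.0029] shift cm after turn [-0.12  0.11  9.81]
(array([449.5,  29.1]), array([15.1, 98. ]), 83.2)
```

View pics/w1.png

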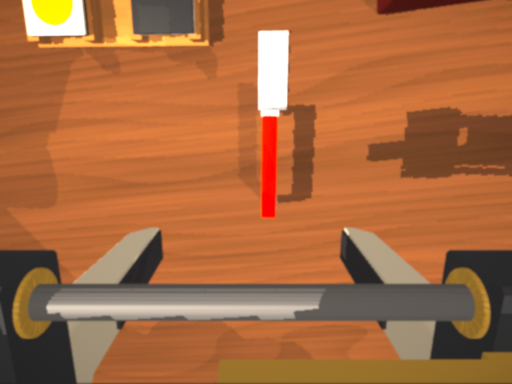

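The wrist view shows the spatula with its tail at (268,215) and tip at (273,30). It runs straight ahead of the tool and between the fingers. The wrist and top positions agree to within 2 mm, so I grip.

Request:
play_rows --newtons 50 --plan '[[9.3,[0,0,0],[-0.1,0,0]],[9.3,[-0.15,0.15,3],[0,0,0]],[9.3,[0,0,4],[0,0,0]],[9.3,[0,0,4],[0,0,0]],[9.3,[0,0,4],[0,0,0]],[9.3,[0,0,2.7],[0,0,0]],[9.3,[0,0,1],[0,0,0]],[1,[0,0,0],[0,0,0]],[1,[0,0,0],[0,0,0]],[1,[0,0,0],[0,0,0]],[1,[0,0,0],[0,0,0]],[1,[0,0,0],[0,0,0]],[1,[0,0,0],[0,0,0]],[1,[0,0,0],[0,0,0]],[1,[0,0,0],[0,0,0]]]'

```text
t: 3.75
position: [438.0, 30.8, 31.7]
tool_rot: [-3.136, 0.192, -0.0]
force: [0.1, -0.3, -0.3]
opening: 0.362
grasp_force: 0.0
```

```bash
cat >> h.py <<'E'
def fkR(q): return Ro.from_euler('ZYZYZ',[q[0],q[1]+q[2],q[3],q[4],q[5]])
E
python3 - <<'E'
from h import *
from station import *
o=get_obs();print(o)
D=[([-1.40660563e+00,  3.51169262e-01,  1.65234135e+00, -4.78360787e-06,1.13907655e+00, -8.45994580e-02],[135.40281599, -532.76765039,  218.16955272],[-3.11633101e+00, -3.89671408e-01,  6.89468217e-05]),
([-1.40243478 , 0.40505569 , 1.57707463 ,-0.00859836 , 1.26131078, -0.07738284], [ 135.56639326, -533.65246161 , 218.10641195] ,[-3.01666603 ,-0.37719146 , 0.01927993]),
([-0.09462504 , 0.14286918 , 1.93111928 , 0.1158766 ,  1.06693275 , 1.53952837], [439.36909795 , 33.23774597, 218.13320176],[-3.035, 0.181, -0.011]),(o['q'],o['position'],o['tool_rot'])]
for q,p,r in D: print((fkR(q).inv()*Ro.from_rotvec(r)).as_rotvec())
def fk(q,w):
    d1,a1,a2,a3,d4,d6=w
    A=Ro.from_euler('Z',q[0]);B=A*Ro.from_euler('Y',q[1]);C=A*Ro.from_euler('Y',q[1]+q[2])
    return np.array([0,0,d1])+A.apply([a1,0,0])+B.apply([0,0,a2])+C.apply([a3,0,d4])+fkR(q).apply([0,0,d6])
from scipy.optimize import least_squares
f=lambda w:np.concatenate([fk(q,w)-np.array(p) for q,p,r in D]+[0.001*(w-np.array([250,0,450,0,450,300]))])
s=least_squares(f,[250,0,450,0,450,300]);print(s.x,f(s.x)[:12].round(1))
E
```

```text
{'t': 3.75, 'q': array([-3.59075576e-02,  4.71875196e-01,  2.06594990e+00, -1.88184632e-06,
        6.03714498e-01,  1.65705618e+00]), 'joint_vel': array([ 0.00066992,  0.00144457,  0.00168837,  0.0009839 , -0.0005258 ,
       -0.00115798]), 'effort': array([ 2.40139932e-03, -4.43303525e+01, -1.62354237e+01,  3.93689741e-03,
       -7.84777757e-02,  7.52436299e-04]), 'position': array([437.9641551 ,  30.79671134,  31.68425452]), 'tool_rot': array([-3.13573337e+00,  1.91778362e-01, -8.33647532e-05]), 'force': array([ 0.14212102, -0.26901161, -0.32250594]), 'ft_torque': array([ 0.01814125,  0.01426145, -0.00293807]), 'grasp_force': 0.0, 'opening': 0.36227815928849877}Traceback (most recent call last):
  File "<stdin>", line 7, in <module>
  File "h.py", line 24, in fkR
    def fkR(q): return Ro.from_euler('ZYZYZ',[q[0],q[1]+q[2],q[3],q[4],q[5]])
                       ~~~~~~~~~~~~~^^^^^^^^^^^^^^^^^^^^^^^^^^^^^^^^^^^^^^^^^
  File "scipy/spatial/transform/_rotation.pyx", line 1413, in scipy.spatial.transform._rotation.Rotation.from_euler
ValueError: Expected axis specification to be a non-empty string of upto 3 characters, got ZYZYZ
```

Request:
play_rows --newtons 50 --plan '[[1,[0,0,0],[0,0,0]],[1,[0,0,0],[0,0,0]],[1,[0,0,0],[0,0,0]],[1,[0,0,0],[0,0,0]],[1,[0,0,0],[0,0,0]],[1,[0,0,0],[0,0,0]]]'

```text
t: 4.35
position: [437.9, 30.8, 31.6]
tool_rot: [-3.136, 0.192, 0.0]
force: [0.7, -0.3, -1.7]
opening: 0.144
grasp_force: 50.0
```

```bash
sed -i '/^def fkR/d' h.py; cat >> h.py <<'E'
def fkR(q): return Ro.from_euler('ZYZ',[q[0],q[1]+q[2],q[3]])*Ro.from_euler('YZ',[q[4],q[5]])
def fk(q,w):
    d1,a1,a2,a3,d4,d6=w
    A=Ro.from_euler('Z',q[0]);B=A*Ro.from_euler('Y',q[1]);C=A*Ro.from_euler('Y',q[1]+q[2])
    return np.array([0,0,d1])+A.apply([a1,0,0])+B.apply([0,0,a2])+C.apply([a3,0,d4])+fkR(q).apply([0,0,d6])
E
python3 - <<'E'
from h import *
from station import *
o=get_obs()
D=[([-1.40660563e+00,  3.51169262e-01,  1.65234135e+00, -4.78360787e-06,1.13907655e+00, -8.45994580e-02],[135.40281599, -532.76765039,  218.16955272],[-3.11633101e+00, -3.89671408e-01,  6.89468217e-05]),
([-1.40243478 , 0.40505569 , 1.57707463 ,-0.00859836 , 1.26131078, -0.07738284], [ 135.56639326, -533.65246161 , 218.10641195] ,[-3.01666603 ,-0.37719146 , 0.01927993]),
([-0.09462504 , 0.14286918 , 1.93111928 , 0.1158766 ,  1.06693275 , 1.53952837], [439.36909795 , 33.23774597, 218.13320176],[-3.035, 0.181, -0.011]),(o['q'],o['position'],o['tool_rot'])]
for q,p,r in D: print((fkR(q).inv()*Ro.from_rotvec(r)).as_rotvec())
from scipy.optimize import least_squares
f=lambda w:np.concatenate([fk(q,w)-np.array(p) for q,p,r in D]+[0.001*(w-np.array([250,0,450,0,450,300]))])
s=least_squares(f,[250,0,450,0,450,300]);print(s.x,f(s.x)[:12].round(1))
print(o)
E
```

```text
[-3.79448076e-09 -4.68606546e-09  1.57079633e+00]
[7.31222773e-09 2.29953209e-09 1.57079632e+00]
[-1.70597040e-04  9.68296413e-05  1.57060394e+00]
[5.85850545e-16 7.72192535e-16 1.57079633e+00]
[537.11961828 -13.01949903 558.99923478  79.26774565 458.73949169
 581.14227903] [-43.6 -21.6  -1.6 -50.3   3.5  -1.4  -3.5 -15.5   3.5  -2.  -46.5  -0.4]
{'t': 4.35, 'q': array([-3.59154111e-02,  4.72031352e-01,  2.06602515e+00,  2.48507192e-05,
        6.03652952e-01,  1.65702863e+00]), 'joint_vel': array([-1.11684952e-03, -6.37238698e-05, -1.58368947e-03, -1.09914275e-03,
       -8.75306753e-04, -2.11687340e-03]), 'effort': array([ 3.63472570e-02, -4.46902478e+01, -1.64442998e+01,  1.35828863e-02,
       -1.03489487e-01, -4.85249460e-03]), 'position': array([437.89647115,  30.79992706,  31.59990611]), 'tool_rot': array([-3.13572227e+00,  1.91781320e-01,  1.83966769e-04]), 'force': array([ 0.72687785, -0.26176887, -1.74275703]), 'ft_torque': array([ 0.01234633,  0.04946923, -0.05684599]), 'grasp_force': 49.99845027923584, 'opening': 0.14416236082333014}
```

```bash
sed -i '/^def fk(/,$d' h.py; cat >> h.py <<'E'
def fk(q,w):
    d1,a1,a2,b,d4,d6=w
    A=Ro.from_euler('Z',q[0]);B=A*Ro.from_euler('Y',q[1]);C=A*Ro.from_euler('Y',q[1]+q[2])
    return np.array([0,0,d1])+A.apply([a1,b,0])+B.apply([0,0,a2])+C.apply([0,0,d4])+fkR(q).apply([0,0,d6])
W0=np.array([200,0,450,46,450,300.])
LO=np.array([-.0,0,0,0,0,0])
QL=np.array([[-2.75,2.75],[-.79,2.1],[.01,2.65],[-1.57,4.71],[.07,3.14],[-2.87,2.87]])
def fit():
    import json
    from scipy.optimize import least_squares
    D=json.load(open('d.json'))
    f=lambda w:np.concatenate([fk(q,w)-np.array(p) for q,p,*_ in D]+[1e-4*(w-W0)])
    s=least_squares(f,W0);return s.x,np.abs(s.fun[:-6]).max()
def ik(p,R,q0,w):
    from scipy.optimize import least_squares
    f=lambda q:np.r_[(fk(q,w)-p)/100,(R.inv()*fkR(q)*Ro.from_euler('Z',np.pi/2)).as_rotvec(),1e-6*(q-q0)]
    s=least_squares(f,np.clip(q0,QL[:,0]+.01,QL[:,1]-.01),bounds=(QL[:,0],QL[:,1]));return s.x,np.abs(s.fun).max()
E
python3 - <<'E'
from h import *
import json
from station import *
o=get_obs()
D=[([-1.40660563e+00,  3.51169262e-01,  1.65234135e+00, -4.78360787e-06,1.13907655e+00, -8.45994580e-02],[135.40281599, -532.76765039,  218.16955272]),
([-1.40243478 , 0.40505569 , 1.57707463 ,-0.00859836 , 1.26131078, -0.07738284], [ 135.56639326, -533.65246161 , 218.10641195] ),
([-0.09462504 , 0.14286918 , 1.93111928 , 0.1158766 ,  1.06693275 , 1.53952837], [439.36909795 , 33.23774597, 218.13320176]),(o['q'].tolist(),o['position'].tolist())]
json.dump(D,open('d.json','w'))
w,e=fit();print(w.round(1),e)
# flip check: pivot edge at tray, slab centre x sx, grasp at -112 along spatula, roll th about spatula x (+)
for sgn in (1,-1):
  for yaw in (-7,0,10,20,-20):
    ps=Ro.from_euler('z',yaw,degrees=True); q=o['q'];out=[]
    if sgn<0:q=q*1.
    for th in range(0,105,15):
        roll=Ro.from_euler('x',sgn*th,degrees=True)
        piv=np.array([640,-176+sgn*20,94.]); # slab lower edge
        g=piv+ps.apply(roll.apply([-112,sgn*30,50+2.5-2.5-0])) 
        Rt=ps*roll*down(0); tcp=g+Rt.apply([0,0,19])
        q,er=ik(tcp,Rt,q,w); out.append((th,q.round(2).tolist(),round(er,3)))
    print(sgn,yaw,*out[::3],sep='\n ')
E
```

```text
[204.2  -3.7 445.9  47.8 431.  221. ] 7.213443317155281
1
 -7
 (0, [-0.3, 0.46, 1.74, -0.0, 0.93, 1.4], np.float64(0.0))
 (45, [-0.61, 0.62, 1.64, 0.69, 1.38, 0.77], np.float64(0.0))
 (90, [-0.74, 0.96, 1.5, 1.06, 1.94, 0.58], np.float64(0.0))
1
 0
 (0, [-0.32, 0.46, 1.75, -0.0, 0.93, 1.25], np.float64(0.0))
 (45, [-0.61, 0.66, 1.56, 0.62, 1.46, 0.71], np.float64(0.0))
 (90, [-0.73, 1.01, 1.39, 0.99, 2.04, 0.6], np.float64(0.0))
1
 10
 (0, [-0.36, 0.46, 1.74, -0.0, 0.93, 1.04], np.float64(0.0))
 (45, [-0.61, 0.72, 1.45, 0.52, 1.58, 0.62], np.float64(0.0))
 (90, [-0.7, 1.09, 1.22, 0.89, 2.18, 0.62], np.float64(0.0))
1
 20
 (0, [-0.39, 0.48, 1.73, -0.0, 0.94, 0.83], np.float64(0.0))
 (45, [-0.6, 0.79, 1.34, 0.43, 1.69, 0.53], np.float64(0.0))
 (90, [-0.67, 1.17, 1.03, 0.81, 2.33, 0.62], np.float64(0.0))
1
 -20
 (0, [-0.25, 0.48, 1.72, -0.0, 0.94, 1.67], np.float64(0.0))
 (45, [-0.59, 0.55, 1.76, 0.82, 1.21, 0.87], np.float64(0.0))
 (90, [-0.75, 0.88, 1.7, 1.22, 1.78, 0.53], np.float64(0.0))
-1
 -7
 (0, [-0.47, 0.51, 1.68, 0.0, 0.96, 1.22], np.float64(0.0))
 (45, [-0.14, 0.55, 1.76, -0.
[... 165 characters left out ...]
, [-0.16, 0.52, 1.82, -1.02, 0.96, 2.09], np.float64(0.0))
 (90, [0.02, 0.83, 1.82, -1.56, 1.58, 2.65], np.float64(0.0))
-1
 10
 (0, [-0.51, 0.55, 1.61, 0.0, 0.98, 0.89], np.float64(0.0))
 (45, [-0.22, 0.48, 1.89, -1.13, 0.81, 2.02], np.float64(0.0))
 (90, [-0.02, 0.78, 1.86, -1.57, 1.48, 2.63], np.float64(0.15))
-1
 20
 (0, [-0.53, 0.58, 1.56, 0.0, 1.0, 0.69], np.float64(0.0))
 (45, [-0.28, 0.45, 1.93, -1.26, 0.65, 1.96], np.float64(0.0))
 (90, [-0.06, 0.74, 1.87, -1.57, 1.37, 2.57], np.float64(0.302))
-1
 -20
 (0, [-0.43, 0.49, 1.71, 0.0, 0.95, 1.49], np.float64(0.0))
 (45, [-0.1, 0.62, 1.64, -0.81, 1.25, 2.24], np.float64(0.0))
 (90, [0.05, 0.95, 1.53, -1.25, 1.81, 2.52], np.float64(0.0))
```

Request:
play_rows --plan '[[1,[0,0,-0.6],[0,0,0]],[1,[0,0,-0.7],[0,0,0]],[1,[-2,0,0],[0,0,0]],[1,[-2,0,0],[0,0,0]],[1,[0,-2.5,0],[0,0,0]],[1,[0,-3.2,0],[0,0,0]],[1,[0,-3,0],[0,0,0]],[1,[0,-2,0],[0,0,0]],[1,[0,0,0],[0,0,0]],[1,[0,0,0],[0,0,0]],[1,[0,0,0],[0,0,0]]]'

```text
t: 5.45
position: [411.1, 141.1, 44.8]
tool_rot: [3.136, -0.193, -0.0]
force: [1.1, 0.1, -0.9]
opening: 0.147
grasp_force: 50.0
```

```bash
python3 - <<'E'
from h import *
from station import *
o=get_obs();print(o['t'],o['position'],o['tool_rot'],o['force'])
cv2.imwrite("pics/w2.png",get_image("wrist")[:,:,::-1]);cw=calibration("wrist")
cv2.imwrite("pics/t2.png",get_image("top")[:,:,::-1])
a=cv2.imread("pics/w2.png");b=cv2.imread("pics/t2.png")[130:322,100:356]
cv2.imwrite("pics/both2.png",np.vstack([cv2.resize(a,(400,300)),cv2.resize(b,(400,300),interpolation=2)]))
import pickle;pickle.dump(cw,open('cw2.pkl','wb'))
E
```

```text
5.45 [411.13717053 141.13299078  44.80915333] [ 3.13557329e+00 -1.92824324e-01 -2.28201121e-04] [ 1.10448254  0.07873443 -0.90851275]
```

View pics/both2.png

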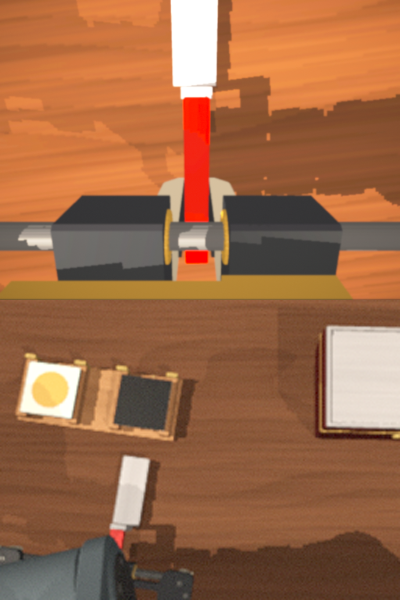

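The wrist view shows the spatula held straight. In the top view the blade points at the black slab, tip at about (136,458) in the crop. I check its lateral alignment numerically.

```bash
python3 - <<'E'
from h import *
from station import calibration
im=cv2.imread("pics/t2.png");c=calibration("top")
hsv=cv2.cvtColor(im,cv2.COLOR_BGR2HSV).astype(int);h,s,v=[hsv[...,i] for i in range(3)]
b=blob((s<60)&(v>130),np.array((183,245)));r=rect(c,b,15.6);print(r)
w=cast(c,b.reshape(-1,2).astype(float),15.6)[:,:2]
x=np.array([.9925,-.122]);y=np.array([.122,.9925])
k=blob((s<90)&(v<75),np.array((192,196)));r2=rect(c,k,34);print(r2)
p=w@x;q=w@y;print('tip x',p.max(),'edges y',[ (q[abs(p-t)<4].min().round(1),q[abs(p-t)<4].max().round(1)) for t in p.max()-np.array([10,35,60])])
print('slab x,y',np.array(r2[0])@x,np.array(r2[0])@y, 'tcp',np.array([411.1,141.1])@y)
E
```

```text
(array([514.5, 128.9]), array([32.7, 85.3]), 82.0)
(array([619.2, 115.9]), array([56.5, 56.7]), 82.5)
tip x 537.4209439800732 edges y [(np.float64(175.4), np.float64(206.1)), (np.float64(175.0), np.float64(205.7)), (np.float64(174.8), np.float64(206.0))]
slab x,y 600.4162 190.57315 tcp 190.19595
```

Request:
play_rows --plan '[[1,[1.5,0,0],[0,0,0]],[1,[1.6,0,0],[0,0,0]],[1,[1.6,0,0],[0,0,0]],[1,[1.6,0,0],[0,0,0]],[1,[1.6,0,0],[0,0,0]],[1,[1.1,0,0],[0,0,0]],[1,[0.5,0,0],[0,0,0]],[1,[0,0,0],[0,0,0]],[1,[0,0,-0.4],[0,0,0]],[1,[0,0,-0.4],[0,0,0]],[1,[0,0,-0.3],[0,0,0]],[1,[0,0,-0.3],[0,0,0]],[1,[0,0,-0.5],[0,0,0]],[1,[0,0,-0.8],[0,0,0]],[1,[0,0,-0.8],[0,0,0]],[1,[0,0,-0.8],[0,0,0]],[1,[0,0,-0.5],[0,0,0]],[1,[0,0,0],[0,0,0]],[1,[0,0,0],[0,0,0]]]'

```text
t: 7.45
position: [505.5, 130.3, 92.6]
tool_rot: [-3.136, 0.192, 0.0]
force: [-0.2, 0.1, -1.5]
opening: 0.149
grasp_force: 50.0
```

```bash
python3 - <<'E'
from h import *
from station import *
o=get_obs();print(o['t'],o['position'],o['tool_rot'],o['force'])
cv2.imwrite("pics/w3.png",get_image("wrist")[:,:,::-1])
cv2.imwrite("pics/s3.png",get_image("scene")[:,:,::-1])
a=cv2.imread("pics/w3.png");b=cv2.imread("pics/s3.png")[100:292,200:456]
cv2.imwrite("pics/both3.png",np.vstack([cv2.resize(a,(400,300)),cv2.resize(b,(400,300),interpolation=2)]))
E
```

```text
7.45 [505.50294667 130.25803251  92.61410964] [-3.13571601e+00  1.91917715e-01  3.56184666e-05] [-0.18282821  0.06622531 -1.4883831 ]
```

View pics/both3.png

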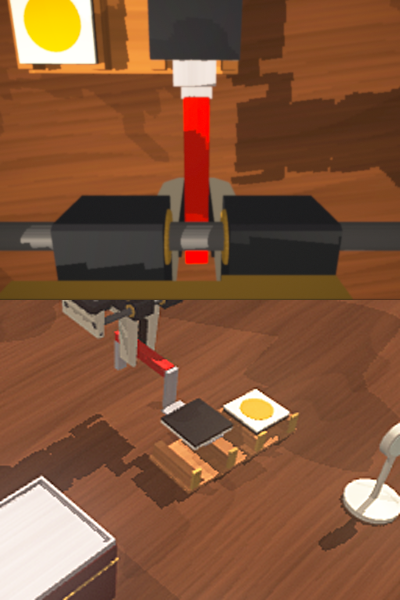

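The slab rides level on the blade, with the rack empty below it and the twin in place. Next is the transfer over the tray.

```bash
python3 - <<'E'
from h import *
go((528.4,-118,151.6),down(np.radians(-1)))
E
```

```text
t 7.55 shift cm now-axes [ 5.31 24.36 -5.93]
turn [ 1.000e-04  6.000e-04 -1.048e-01] shift cm after turn [ 2.74 24.78 -5.93]
```

Request:
play_rows --plan '[[1,[0,0,-0.6],[0,0,0]],[1,[0,0,-1.2],[0,0,0]],[1,[0,0,-1.6],[0,0,0]],[1,[0,0,-1.4],[0,0,0]],[1,[0,0,-0.8],[0,0,0]],[1,[0,0,-0.3],[0,0,0]]]'

```text
t: 8.15
position: [506.0, 130.4, 152.8]
tool_rot: [-3.135, 0.192, -0.003]
force: [-0.4, 0.4, -1.3]
opening: 0.148
grasp_force: 50.0
```

Request:
play_rows --plan '[[1,[0,0,0],[0,0,-0.026]],[1,[0,0,0],[0,0,-0.026]],[1,[0,0,0],[0,0,-0.026]],[1,[0,0,0],[0,0,-0.026]],[1,[0.2,0.5,0],[0,0,0]],[1,[0.2,1,0],[0,0,0]],[1,[0.2,1.5,0],[0,0,0]],[1,[0.2,2,0],[0,0,0]],[1,[0.2,2.5,0],[0,0,0]],[1,[0.2,2.5,0],[0,0,0]],[1,[0.2,2.5,0],[0,0,0]],[1,[0.2,2.5,0],[0,0,0]],[1,[0.2,2.5,0],[0,0,0]],[1,[0.2,2.3,0],[0,0,0]],[1,[0.2,2,0],[0,0,0]],[1,[0.2,1.5,0],[0,0,0]],[1,[0.2,1,0],[0,0,0]],[1,[0.1,0.5,0],[0,0,0]],[1,[0,0,0],[0,0,0]],[1,[0,0,0],[0,0,0]]]'

```text
t: 10.15
position: [528.0, -117.7, 151.6]
tool_rot: [-3.141, 0.028, 0.0]
force: [-0.1, 1.0, -1.4]
opening: 0.149
grasp_force: 50.0
```

```bash
python3 - <<'E'
from h import *
from station import *
o=get_obs();print(o['t'],o['position'],o['tool_rot'],o['force'])
go((528.4,-118,134.1),down(np.radians(-1)))
cv2.imwrite("pics/t4.png",get_image("top")[:,:,::-1])
cv2.imwrite("pics/s4.png",get_image("scene")[:,:,::-1])
a=cv2.imread("pics/t4.png")[90:282,220:476];b=cv2.imread("pics/s4.png")[100:292,100:356]
cv2.imwrite("pics/both4.png",np.vstack([cv2.resize(a,(400,300)),cv2.resize(b,(400,300),interpolation=2)]))
im=cv2.imread("pics/t4.png");c=calibration("top")
hsv=cv2.cvtColor(im,cv2.COLOR_BGR2HSV).astype(int);h,s,v=[hsv[...,i] for i in range(3)]
for t in (75,90): print(rect(c,blob((s<90)&(v<t),np.array((325,180))),131))
E
```

```text
10.15 [ 527.98757616 -117.69267719  151.5789701 ] [-3.14126357e+00  2.79825017e-02  3.33871877e-04] [-0.12417081  1.02665351 -1.40375407]
t 10.15 shift cm now-axes [0.04 0.03 1.75]
turn [-0.0002  0.0002 -0.0004] shift cm after turn [0.04 0.03 1.75]
(array([ 633. , -107.2]), array([30.9, 75.7]), 88.6)
(array([612.3, -93.6]), array([ 36.3, 128.6]), 72.9)
```

View pics/both4.png

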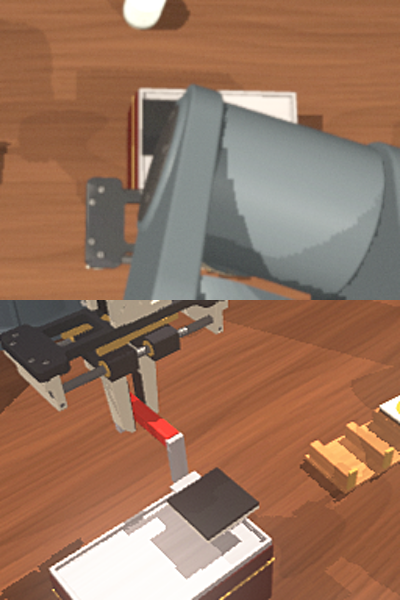

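The slab is centred on the blade over the tray's +y half. Now I descend and begin tipping about the slab's lower edge.

Request:
play_rows --plan '[[1,[0,0,0.6],[0,0,0]],[1,[0,0,0.7],[0,0,0]],[1,[0,0,0.45],[0,0,0]],[1,[0,0,0],[0,0,0]],[1,[0,0.25,0.01],[0.0875,0,0]],[1,[0,0.25,0.01],[0.0875,0,0]],[1,[0,0.26,0.01],[0.0875,0,0]],[1,[0,0.26,0.01],[0.0875,0,0]],[1,[0,0,0],[0,0,0]],[1,[0,0.305,-0.285],[0.1,0,0]],[1,[0,0.305,-0.285],[0.1,0,0]],[1,[0,0.305,-0.285],[0.1,0,0]],[1,[0,0.305,-0.285],[0.1,0,0]],[1,[0,0,0],[0,0,0]],[1,[0,0,0],[0,0,0]]]'

```text
t: 11.75
position: [527.5, -144.1, 136.1]
tool_rot: [-2.395, 0.022, -0.007]
force: [0.1, 0.5, -1.7]
opening: 0.144
grasp_force: 50.0
```

```bash
cat > chk.py <<'E'
from h import *
from station import *
import sys
o=get_obs();print(o['t'],o['position'],o['tool_rot'],o['q'].round(2),o['force'].round(1))
A=Ro.from_rotvec(o['tool_rot']);T=lambda p:(o['position']+A.apply(p)).round(1)
print('pivot',T([114.6,30,29.1]),'bladeC',T([114.6,0,29.1]),'roll',np.degrees((down(np.radians(-1)).inv()*A).as_rotvec()).round(1))
n=sys.argv[1]
b=get_image("scene")[:,:,::-1];cv2.imwrite(f"pics/{n}.png",cv2.resize(b[100:340,60:380],(640,480)))
E
python3 chk.py s5
```

```text
11.75 [ 527.50429157 -144.07143116  136.08543704] [-2.39520404  0.02247726 -0.00686717] [-0.64  0.66  1.57  0.59  1.43  0.7 ] [ 0.1  0.5 -1.7]
pivot [ 642.  -148.4   94.2] bladeC [ 642.4 -126.4  114.6] roll [42.8 -0.1  0.1]
```

View pics/s5.png

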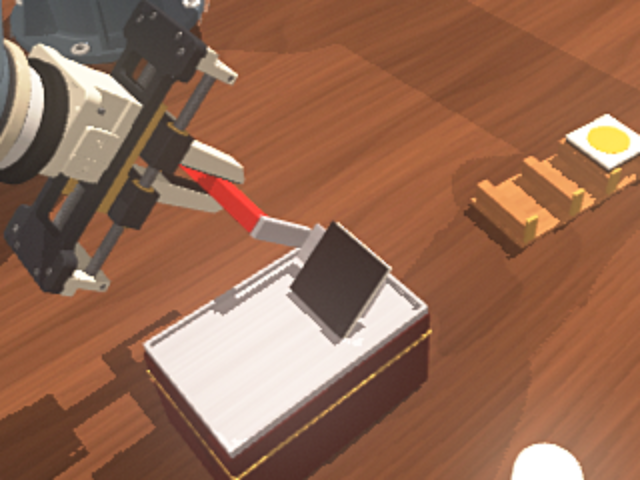

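The slab stands at 43° with its lower edge on the tray floor, leaning on the blade (crop around (340,280)). I continue to upright.

Request:
play_rows --plan '[[1,[0,0.305,-0.285],[0.1,0,0]],[1,[0,0.305,-0.285],[0.1,0,0]],[1,[0,0.305,-0.285],[0.1,0,0]],[1,[0,0.305,-0.285],[0.1,0,0]],[1,[0,0.305,-0.285],[0.1,0,0]],[1,[0,0.305,-0.285],[0.1,0,0]],[1,[0,0.305,-0.285],[0.1,0,0]],[1,[0,0.305,-0.285],[0.1,0,0]],[1,[0,0,0],[0,0,0]],[1,[0,0,0],[0,0,0]]]'

```text
t: 12.8
position: [527.4, -174.0, 125.5]
tool_rot: [-1.596, 0.014, -0.012]
force: [-0.5, 0.5, -1.6]
opening: 0.143
grasp_force: 50.0
```

```bash
python3 chk.py s6
```

```text
12.8 [ 527.36649708 -174.00916513  125.46159969] [-1.59586275  0.01388521 -0.01249475] [-0.78  1.08  1.34  0.93  2.02  0.56] [-0.5  0.5 -1.6]
pivot [ 642.4 -147.6   94.7] bladeC [ 642.4 -146.8  124.7] roll [88.6 -0.1 -0. ]
```

View pics/s6.png

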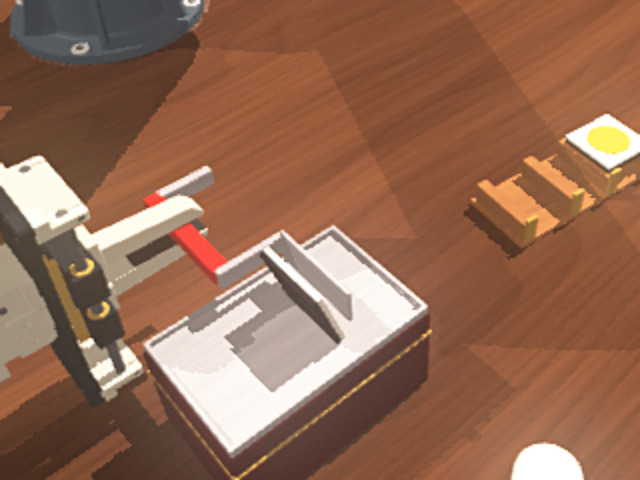

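The blade is upright at 88.6°, and the slab has come off it and is leaning over towards -y. I push a little to be sure, then check for the gold coin by colour.

Request:
play_rows --plan '[[1,[0,0,-0.2],[0.03,0,0]],[1,[0,0,-0.3],[0,0,0]],[1,[0,0,-0.3],[0,0,0]],[1,[0,0,-0.3],[0,0,0]],[1,[0,0,-0.2],[0,0,0]],[1,[0,0,0],[0,0,0]],[1,[0,0,0],[0,0,0]],[1,[0,0,0],[0,0,0]]]'

```text
t: 13.65
position: [526.8, -187.7, 125.4]
tool_rot: [-1.562, 0.014, -0.014]
force: [-0.2, 0.9, -0.9]
opening: 0.143
grasp_force: 50.0
```

```bash
python3 chk.py s7; python3 - <<'E'
from h import *
from station import *
for n in("scene","top"):
    im=get_image(n);c=calibration(n)
    hsv=cv2.cvtColor(im,cv2.COLOR_RGB2HSV).astype(int);h,s,v=[hsv[...,i] for i in range(3)]
    m=((h>17)&(h<30)&(s>110)&(v>170)).astype(np.uint8)
    k,l,st,ce=cv2.connectedComponentsWithStats(m)
    for i in range(1,k):
        if st[i,4]>60:print(n,st[i].tolist(),ce[i].round(1),cast(c,ce[i],101).round(1))
E
```

```text
13.65 [ 526.77794022 -187.72579628  125.35251465] [-1.56153792  0.01425011 -0.01420188] [-0.79  1.11  1.3   0.94  2.06  0.57] [-0.2  0.9 -0.9]
pivot [ 641.9 -160.4   95.6] bladeC [ 641.9 -160.7  125.6] roll [90.5  0.   0. ]
scene [502, 123, 10, 8, 66] [507.1 126. ] [[788.5 474.7 101. ]]
scene [497, 133, 15, 8, 80] [504.2 136.5] [[800.  434.2 101. ]]
scene [492, 143, 18, 10, 133] [500.4 147.2] [[809.8 394.3 101. ]]
scene [354, 163, 21, 14, 225] [363.9 169.5] [[672.9 153.5 101. ]]
scene [182, 259, 24, 22, 327] [191.7 271.3] [[ 641.5 -198.6  101. ]]
top [358, 165, 23, 24, 445] [368.8 176.6] [[ 641.6 -191.9  101. ]]
top [121, 177, 22, 21, 370] [131.6 186.9] [[619.4 206.  101. ]]
```

View pics/s7.png

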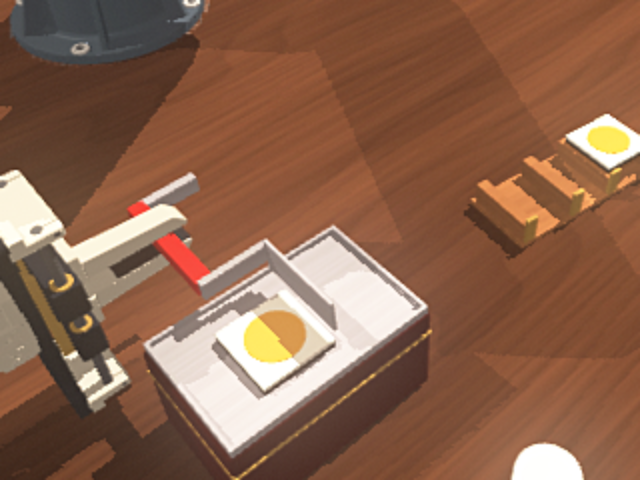

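The slab lies flat in the tray, coin up, centred near tray (+3, -17). Now I lift clear, unroll and bring the spatula back.

Request:
play_rows --plan '[[1,[0,0,1],[0,0,0]],[1,[0,0,1],[0,0,0]],[1,[0,-2,0],[0,0,0]],[1,[0,-3,0],[0,0,0]],[1,[0,-4,0],[0,0,0]],[1,[0,-4,0],[0,0,0]],[1,[0,-2,0],[-0.05,0,0]],[1,[0,0,0],[-0.11,0,0]],[1,[0,0,0],[-0.11,0,0]],[1,[0,0,0],[-0.11,0,0]],[1,[0,0,0],[-0.11,0,0]],[1,[0,0,0],[-0.11,0,0]],[1,[0,0,0],[-0.11,0,0]],[1,[0,0,0],[-0.11,0,0]],[1,[0,0,0],[-0.11,0,0]],[1,[0,0,0],[-0.11,0,0]],[1,[0,0,0],[-0.11,0,0]],[1,[0,0,0],[-0.11,0,0]],[1,[0,0,0],[-0.11,0,0]],[1,[0,0,0],[-0.11,0,0]]]'

```text
t: 15.8
position: [526.8, -168.3, 275.7]
tool_rot: [-3.045, 0.025, -0.002]
force: [-0.1, 0.6, -1.2]
opening: 0.145
grasp_force: 50.0
```

```bash
python3 - <<'E'
from h import *
go((437.9,30.8,31.6),down(np.radians(-7)))
E
```

```text
t 15.8 shift cm now-axes [ -9.24 -17.32  26.19]
turn [-0.0961  0.0043  0.1054] shift cm after turn [-11.25 -18.67  24.41]
```

Request:
play_rows --plan '[[1,[0,0,0],[-0.096,0.004,0]],[1,[0,0,0],[0,0,0.105]],[1,[-1.6,-2.7,0],[0,0,0]],[1,[-1.6,-2.7,0],[0,0,0]],[1,[-1.6,-2.7,0],[0,0,0]],[1,[-1.6,-2.7,0],[0,0,0]],[1,[-1.6,-2.7,0],[0,0,0]],[1,[-1.6,-2.7,0],[0,0,0]],[1,[-1.6,-2.5,0],[0,0,0]],[1,[0,0,4],[0,0,0]],[1,[0,0,4],[0,0,0]],[1,[0,0,4],[0,0,0]],[1,[0,0,4],[0,0,0]],[1,[0,0,3.5],[0,0,0]],[1,[0,0,2.5],[0,0,0]],[1,[0,0,1],[0,0,0]],[1,[0,0,0],[0,0,0]],[1,[0,0,0],[0,0,0]]]'

```text
t: 17.6
position: [440.3, 31.3, 46.9]
tool_rot: [-3.131, 0.193, -0.008]
force: [0.2, -0.1, 0.2]
opening: 0.146
grasp_force: 50.0
```

```bash
python3 - <<'E'
from h import *
go((437.9,30.8,31.6),down(np.radians(-7)))
E
```

```text
t 17.6 shift cm now-axes [-0.24  0.08  1.53]
turn [-0.0046 -0.0046 -0.0008] shift cm after turn [-0.23  0.08  1.53]
```

Lower to the shelf, release, and retreat straight up.

Request:
play_rows --plan '[[1,[0,0,0.8],[-0.005,-0.005,0]],[1,[0,0,0.4],[0,0,0]],[1,[0,0,0.2],[0,0,0]],[1,[0,0,0.1],[0,0,0]],[1,[0,0,0],[0,0,0]],[2.5,[0,0,0],[0,0,0]],[3.5,[0,0,0],[0,0,0]],[5,[0,0,0],[0,0,0]],[5,[0,0,0],[0,0,0]],[5,[0,0,0],[0,0,0]],[5,[0,0,0],[0,0,0]],[5,[0,0,0],[0,0,0]]]'

```text
t: 18.8
position: [440.0, 31.1, 31.0]
tool_rot: [3.135, -0.194, -0.002]
force: [0.6, 0.2, 0.5]
opening: 0.534
grasp_force: 0.0
```

Request:
play_rows --plan '[[5,[0,0,-1.5],[0,0,0]],[5,[0,0,-3],[0,0,0]],[5,[0,0,-4],[0,0,0]],[5,[0,0,-4],[0,0,0]],[5,[0,0,-3],[0,0,0]],[5,[0,0,0],[0,0,0]],[5,[0,0,0],[0,0,0]],[5,[0,0,0],[0,0,0]]]'

```text
t: 19.6
position: [439.5, 31.2, 184.8]
tool_rot: [3.135, -0.194, -0.006]
force: [-0.3, -0.2, -0.4]
opening: 0.541
grasp_force: 0.0
```

```bash
python3 - <<'E'
from h import *
from station import *
a=get_image("scene")[:,:,::-1];b=get_image("top")[:,:,::-1]
cv2.imwrite("pics/f.png",np.vstack([cv2.resize(a[90:350,80:426],(400,300)),cv2.resize(b,(400,300))]))
c=calibration("top");hsv=cv2.cvtColor(b,cv2.COLOR_BGR2HSV).astype(int);h,s,v=[hsv[...,i] for i in range(3)]
m=((h>12)&(h<30)&(s>110)&(v>170)).astype(np.uint8);k,l,st,ce=cv2.connectedComponentsWithStats(m)
for i in range(1,k):
    if st[i,4]>200 and ce[i][1]>100:print(st[i],cast(c,ce[i],101).round(1),cast(c,ce[i],34).round(1))
E
```

```text
[ 110  164  104   56 1945] [[604.1 126.  101. ]] [[616.3 138.1  34. ]]
[356 165  25  24 466] [[ 641.6 -191.3  101. ]] [[ 657.4 -210.    34. ]]
[121 176  22  22 388] [[619.5 206.  101. ]] [[633.2 225.8  34. ]]
```

View pics/f.png

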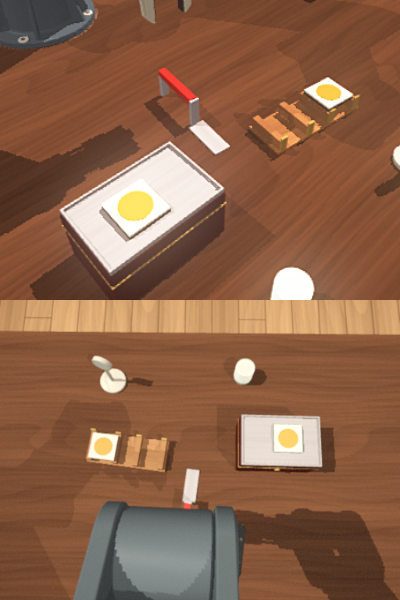

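The slab lies coin up in the tray at about (+3, -15) mm. The twin is in its place and the spatula stands on the shelf.

```bash
python3 -c "
from station import *
print(finish_job())"
```

```text
the job is handed in; nothing more can be done
None
```

I turned the slab over into the tray: it lies flat, white side and gold coin up, about 15 mm from the tray's centre; the twin is still in its place, the spatula stands on the shelf, and the job is handed in (about 20 s used), though no verdict was returned.

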